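# Pull out and switch on the worktop light

### The arm

A 6-joint arm with a two-finger parallel gripper is mounted at the origin on a cart in front of the work surface, level with it; the furniture and walls round the work are solid. World frame = base frame: x ahead of the robot, y to its left, z up, the work surface at z = 0. Lengths are in m, angles in rad, forces in N, time in s.
With the tool pointing down it reaches from about 0.25 to 0.775 m from the base axis. Payload 4 kg.
Tool frame: the origin (TCP) lies midway between the tips of the shut fingers; the grasp point (between the pads) lies 19 mm behind it (pinch_z is the distance from the TCP to the grasp point, in m); z points along the fingers, x is the direction in which the jaws open and shut, and the axes are right-handed (so a half turn about z gives the same grasp; the last joint's range is limited). The gripper opens to 94 mm and grips with 3 to 60 N. Pads are 16 mm wide; open, the fingers measure 119 mm over their backs; the gripper's body (75 mm by 177 mm) begins 78 mm behind the grasp point.
Start: joints at [1.236, 0.087, 1.371, -0, 1.684, -0.103], TCP at [0.126, 0.535, 0.206] pointing down, gripper open.
Joint ranges: [-3.1, 3.1], [-0.76, 2.03], [0.27, 2.55], [-1.08, 4.22], [0.17, 2.65], [-2.57, 2.57]. Speed limits (rad/s): [2.79, 2.79, 3.14, 3.14, 3.14, 3.14].

### API

Orientations are given as a unit quaternion [x, y, z, w].
In Python, from bench import * gives the robot as it stands.
- The arm moves only by the tool send_rows, never from a script. Its argument "moves" is a list of rows, each an object of numbers: "tx", "ty", "tz": the shift along the world's x, y, z in mm; "yaw": the turn about the world's z in rad; "gripper": the closure, from -1 (fully open) to 1 (shut), so that 0 is half open. In form: [{"tx": .., "ty": .., "tz": .., "yaw": .., "gripper": ..}, ...]. A call has 1 to 10 rows; each row is the pose to reach, as a shift and turn from the pose commanded when the call began; what a row does not reach only later rows make up. A row lasts 1/10 s, in which the tool goes at most 50 mm and 8.59 degrees, less where a joint would pass 70% of its speed; a pose out of reach is approached as far as the arm can. A call with a gripper value outside its range is refused whole. The fingers move at their own pace and stop on an object; "force" is the grip in N (left out, the last holds). Time passes only in rows, so rows that repeat a pose let the fingers close. It gives the time, the measured TCP pose, the force and the opening at its end, in the units of the state.
- get_state(): the state, without advancing time (a new reading comes with each control period).
- camera(name): name is "scene" or "side" or "wrist"; returns a dict with "img" (480x640x3 uint8, red, green, blue), "mtx" (3x3 intrinsics, pixels), "R" (3x3) and "t" (3): a world point X has camera coordinates R X + t. Camera axes: x right, y down, z forward; pixel columns grow to the right and rows downward; lengths in m; the calibration is good to about 2 mm. A picture is of the moment at which its call begins. There is no depth.
- close_job(): hands the job in, once; it reports no verdict.
The state is a dict: "t": time; "joint_positions": joint angles; "joint_vel": joint speeds; "effort": joint torques, N m; "tcp_pos": TCP position; "ee_rot": TCP orientation; "wrist_force": force on the tool from outside, world axes, zero at the start; "moment": the same for the moment, N m; "grip_width": opening from 0.0 (shut) to 1.0 (fully open).
Only numpy, scipy, OpenCV 4.12 (cv2) and the standard library are available. Lean on these libraries where they do the work, as an engineer would, in place of code of your own. Each camera call takes 0.05 s, during which the arm holds its last target. There are 200 camera calls.

### The job

Get the worktop light ready for chopping: pull the light tray fully out from under the shelf by its upright front rail, and switch it on. The push key is out of sight under the tray's front lip, so reach in below the lip, feel along for it and press it up and back, all the way in, so that it stays on. Leave the jars and the tin standing on the shelf, and the lemon, the garlic and the glass where they are.

Things in the scene. Friction and masses are not known exactly. Their poses are not given: they have to be found in the camera images.
- shelf: Fixed two-legged wooden shelf on the worktop, 150 (x) x 460 (y) x 270 mm high. Origin on the worktop under its middle; x points to its back (away from the robot at yaw 0), y to its left, z up. The 18 mm board's front edge is at x = -75 mm. The jars on top stand 50 mm or more behind that edge.
- pullout (a joint): Travel of the light tray out of the shelf, m: 0 pushed in, 0.06 fully out against its stop; it slides along the shelf's -x, with about 9 N of friction, and stays where it is left.
- rail_mid (a point): Middle of the top edge of the light tray's upright front rail, moving with the tray; axes as the shelf's. The rail is 8 mm thick in x, 370 mm long in y and stands 26 mm above the tray's plate. Pushed in, a 45 mm gap lies between the rail's back and the board's front edge (wider when pulled), with the plate as its floor.
- light_switch (a joint): Travel of the grey push key, m: 0 off, 0.0055 fully in (on); takes 3 to 4 N, stays where left. Its flat face, 36 mm long in y and 18 mm wide, is cut at 45 degrees and looks down and forward; it is pushed square to that, up and back. Face's upper front edge behind / below the lip's front lower edge: 2 / 19 mm off, 6 / 15 mm on.
- red_lid_spice: Loose spice jar with a red lid, 45 mm wide, 106 mm tall, upright on the shelf; origin under its middle, z up.
- green_spice: Loose spice jar with a green label and red lid, 45 mm wide, 106 mm tall, upright on the shelf; origin under its middle, z up.
- tin: Loose food tin, 57 mm wide, 72 mm tall, upright on the shelf; origin under its middle, z up.
- glass: Empty drinking glass, 78 mm wide, 95 mm tall, upright on the worktop; origin under its middle, z up.
- lemon: Lemon, 70 x 58 x 56 mm, on the chopping board in front of the shelf; origin at its underside.
- garlic: Garlic bulb, 50 mm, on the chopping board; origin at its underside.
- lip_mid (a point): Middle of the front lower edge of the tray's lip, below the rail's front face (32 mm below its top), moving with the tray; axes as the shelf's. The lip's underside is flat and level 50 mm back to the lamp housing (25 mm deep). Only the switch hangs under it, on a grey box 46 mm long and 26 mm deep whose middle is up to 110 mm left or right of here: where is not given.

How it is judged:
At the end, for the whole second after the job is handed in: The light tray is out within 6 mm of its stop and the push key is pressed in by at least 4 of its 5.5 mm, and both stay so (value of joint pullout above 0.054 m and value of joint light_switch above 0.004 m); the robot touches nothing.
It fails at once if a jar or the tin on the shelf moved more than 20 mm over the shelf or tipped (distance of any of red_lid_spice, green_spice, tin from where it was at the start of the episode above 0.02 m or angle between any of red_lid_spice, green_spice, tin's own z axis and vertical above 0.4 rad).
It fails at once if the glass, the lemon or the garlic moved more than 25 mm (distance of any of glass, lemon, garlic from where it was at the start of the episode above 0.025 m).
It also fails if it takes over 53 s, if anything falls off the work surface, if the arm or the gripper's body presses on something with over 40 N, if the wrist force passes 120 N, or if a joint passes its speed limit or range.

## Working session

There is one attempt and no reset: what is moved stays moved. The work goes in short steps, Python scripts to look and compute and a tool call to move; the robot and the scene stay as the last step left them, time stands still between calls to the robot, and variables do not carry over. Pictures are saved under pics/ and viewed, about 8 in all and at most 12, crops included, and the job is handed in when it is done.

Besides the shell and the picture viewer there is one more tool, called after "Call:" as a command line: name --argument value ..., lists and objects as JSON in quotes. send_rows: Moves the arm, as the interface text tells. Its arguments: {"type":"object","properties":{"moves":{"type":"array","items":{"type":"object","properties":{"tx":{"type":"number"},"ty":{"type":"number"},"tz":{"type":"number"},"yaw":{"type":"number"},"gripper":{"type":"number"}}}},"force":{"type":"number"}},"required":["moves"]}

```bash
mkdir -p pics; python3 - <<'E'
from bench import *
import cv2,pickle
d={}
for n in ("scene","side"):
    c=camera(n); d[n]=c; cv2.imwrite(f"pics/{n}0.png",c["img"][:,:,::-1])
    print(n,c["mtx"].tolist(),(-c["R"].T@c["t"]).round(3),c["R"].round(3).tolist())
pickle.dump(d,open("c0.pkl","wb"))
print(get_state())
E
```

```text
scene [[449.4269383671195, 0.0, 319.29387919778696], [0.0, 449.4269383671195, 242.225199789594], [0.0, 0.0, 1.0]] [ 0.217 -0.404  0.834] [[0.785, -0.619, 0.013], [-0.464, -0.601, -0.651], [0.411, 0.505, -0.759]]
side [[577.6486705014361, 0.0, 327.3738736677987], [0.0, 577.6486705014361, 236.27932276854463], [0.0, 0.0, 1.0]] [0.512 1.077 0.864] [[-0.999, -0.043, -0.012], [-0.014, 0.555, -0.832], [0.042, -0.831, -0.555]]
{'t': 0.1, 'joint_positions': array([ 1.23586375e+00,  8.78756007e-02,  1.37209797e+00, -3.32546422e-06,
        1.68362261e+00, -1.03080569e-01]), 'joint_vel': array([ 0.00096046, -0.00042192, -0.0048649 ,  0.00088446, -0.00068665,
       -0.00169869]), 'effort': array([ 2.40299691e-03, -3.41250658e+01, -3.03302944e+01,  7.20177381e-02,
        3.04009742e-02, -1.02795530e-04]), 'tcp_pos': array([0.12620804, 0.53480644, 0.20442686]), 'ee_rot': array([ 7.84149059e-01,  6.20571712e-01, -8.44443397e-04,  5.38930718e-04]), 'wrist_force': array([ 0.4685217 , -0.05717478, -0.49373433]), 'moment': array([-0.0281542 ,  0.01189193,  0.00894467]), 'grip_width': 1.0004898236181616}
```

View pics/scene0.png

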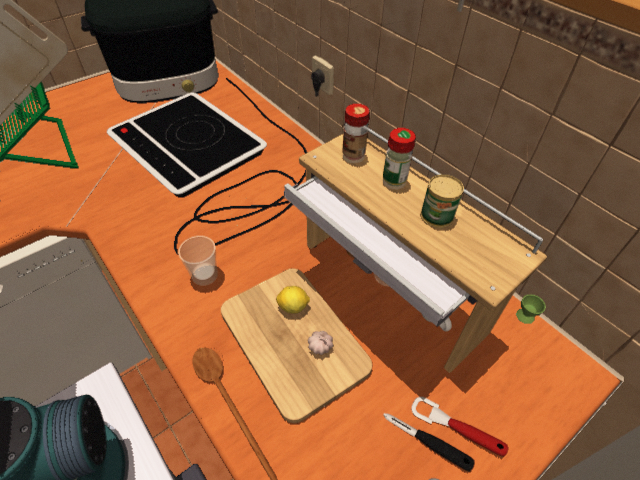

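View pics/side0.png

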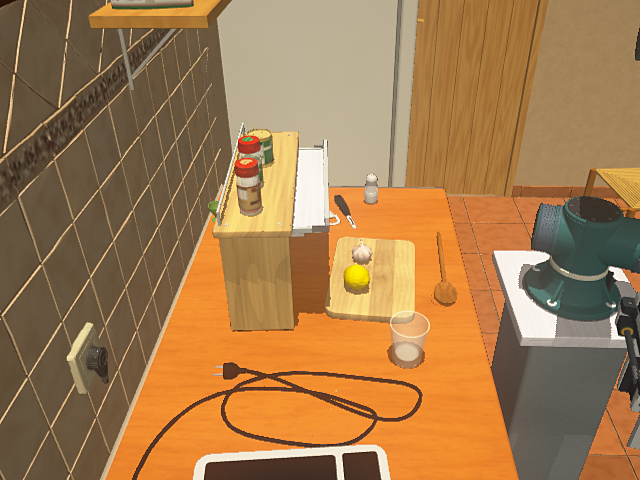

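The scene view shows the shelf (front board edge about (301,160) to (492,303)), with the tray in front and the rail from (288,188) to (440,320). The lemon is at (293,299), the garlic at (320,343) and the glass at (198,262). The side view shows the shelf end-on, with the rail at about x=327. I'll zoom in to get exact corners.

```bash
python3 - <<'E'
import cv2
a=cv2.imread("pics/scene0.png")[120:340,275:560]; cv2.imwrite("pics/a.png",cv2.resize(a,None,fx=2.7,fy=2.7,interpolation=cv2.INTER_CUBIC))
b=cv2.imread("pics/side0.png")[120:345,205:345]; cv2.imwrite("pics/b.png",cv2.resize(b,None,fx=2.6,fy=2.6,interpolation=cv2.INTER_CUBIC))
E
```

```text
(no output)
```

View pics/a.png

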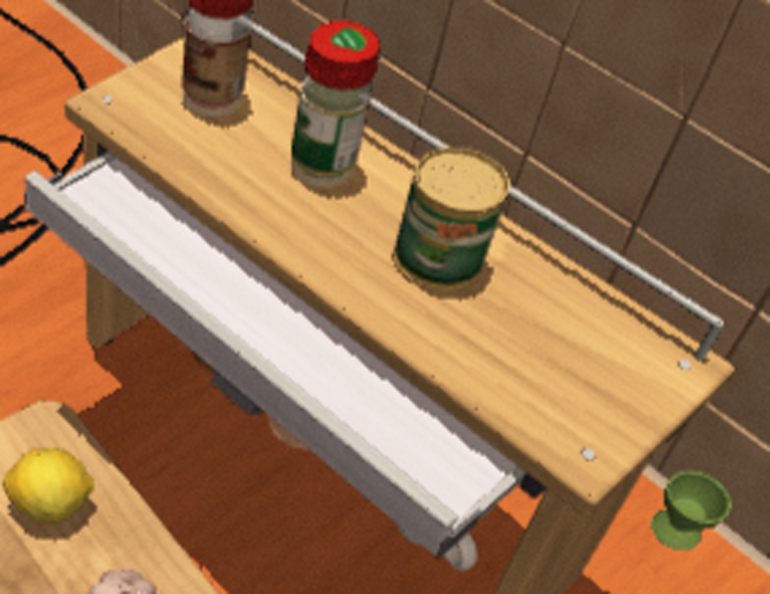

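View pics/b.png

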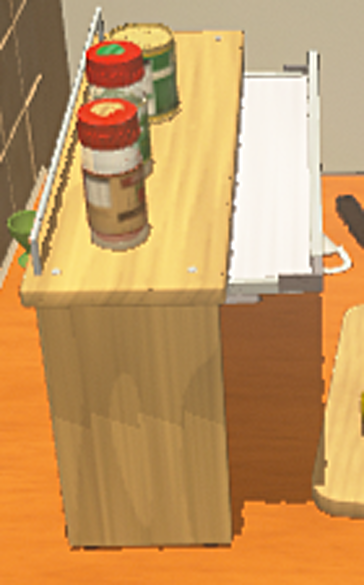

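```bash
cat > h.py <<'E'
import pickle,numpy as np
from scipy.optimize import least_squares
d=pickle.load(open("c0.pkl","rb"))
def proj(c,X):
    q=np.atleast_2d(X)@c["R"].T+c["t"]; q=q@c["mtx"].T; return q[:,:2]/q[:,2:]
def ray(c,p,axis,val):
    v=c["R"].T@np.linalg.inv(c["mtx"])@[p[0],p[1],1]; o=-c["R"].T@c["t"]; return o+v*(val-o[axis])/v[axis]
def S(p,L):  # shelf->world
    c,s=np.cos(p[2]),np.sin(p[2]); L=np.asarray(L,float)
    return L@np.array([[c,s,0],[-s,c,0],[0,0,1]])+[p[0],p[1],0]
E
python3 - <<'E'
from h import *
o=[("scene",(-.075,.23,.27),(300.9,158.9)),("scene",(-.075,-.23,.27),(494.3,304)),("scene",(.075,-.23,.27),(546,256.3)),("scene",(.075,.23,.27),(343.5,135.6)),
("side",(.075,.23,.27),(213.5,232.3)),("side",(-.075,.23,.27),(291.9,231.5)),("side",(-.075,-.23,.27),(298.5,132.3))]
f=lambda p:np.concatenate([proj(d[n],S(p,[L]))[0]-px for n,L,px in o])
r=least_squares(f,[.6,.2,0]); print(r.x,f(r.x).round(1)); P=r.x
# rail: x,y mid, top z unknown
q=[("scene",.185,(285.4,185.9)),("scene",-.185,(436.9,318.1)),("side",.185,(327.3,226.9)),("side",-.185,(325.8,140.4))]
# front top edge ends
g=lambda v:np.concatenate([proj(d[n],S(P,[(v[0],v[1]+y,v[2])]))[0]-px for n,y,px in q])
r2=least_squares(g,[-.12,0,.25]); print(r2.x,g(r2.x).round(1))
print("expected rail front x",-.075-.045-.008)
print("lemon",ray(d["scene"],(293,302),2,.04),"garlic",ray(d["scene"],(320,346),2,.035),"glass",ray(d["scene"],(203,279),2,0.0), ray(d["side"],(407,358),2,0))
print("board corners",[ray(d["scene"],p,2,.015).round(3) for p in((293,270),(371,366),(222,308),(298,418))])
for z in (.2,.21,.22):print("dark",z,ray(d["scene"],(362,264),2,z))
E
```

```text
[ 0.71046236 -0.05269815  0.065781  ] [-5.9 -1.2  0.7  2.8  1.4 -1.6  5.8 -7.5  0.6  0.5  2.1 -0.5  0.  -0.3]
[-0.14065757  0.00359649  0.2568954 ] [-2.8  2.5  2.3 -2.4  1.2 -2.7 -1.   3.9]
expected rail front x -0.128
lemon [0.5018948  0.02800982 0.04      ] garlic [ 0.48542149 -0.08381156  0.035     ] glass [0.39101224 0.2251536  0.        ] [0.39564784 0.22767816 0.        ]
board corners [array([0.562, 0.111, 0.015]), array([ 0.544, -0.17 ,  0.015]), array([0.383, 0.122, 0.015]), array([ 0.373, -0.163,  0.015])]
dark 0.2 [ 0.58925324 -0.06971108  0.2       ]
dark 0.21 [ 0.58338552 -0.07498958  0.21      ]
dark 0.22 [ 0.5775178  -0.08026808  0.22      ]
```

```bash
python3 - <<'E'
from h import *
o=[("scene",(-.075,.23,.27),(300.9,158.9)),("scene",(-.075,-.23,.27),(494.3,304)),("scene",(.075,-.23,.27),(546,256.3)),
("side",(.075,.23,.27),(213.5,232.3)),("side",(-.075,.23,.27),(291.9,231.5)),("side",(-.075,-.23,.27),(298.5,132.3))]
f=lambda p:np.concatenate([proj(d[n],S(p,[L]))[0]-px for n,L,px in o])
r=least_squares(f,[.6,.2,0]); print(r.x,f(r.x).round(1)); P=r.x
print("fl scene/side triang:")
import cv2
def tri(a,b):
    M=lambda c:c["mtx"]@np.c_[c["R"],c["t"]]
    X=cv2.triangulatePoints(M(d["scene"]),M(d["side"]),np.array(a,float),np.array(b,float))[:,0]; return (X[:3]/X[3]).round(4)
for n,a,b in [("board fl",(300.9,158.9),(291.9,231.5)),("board fr",(494.3,304),(298.5,132.3)),("rail L",(285.4,185.9),(327.3,226.9)),("rail R",(436.9,318.1),(325.8,140.4))]: print(n,tri(a,b))
for n in d: print(n,proj(d[n],S(P,[(-.075,.23,.27),(-.075,-.23,.27),(.075,-.23,.27),(.075,.23,.27),(-.128,.185,.25),(-.128,-.185,.25)])).round(0).tolist())
E
```

```text
[ 0.71267054 -0.05288576  0.0558518 ] [-4.3 -2.2  0.4  2.6  1.9 -1.2 -1.7  0.2 -0.3 -0.4  0.  -0.2]
fl scene/side triang:
board fl [0.627  0.1655 0.2656]
board fr [ 0.6512 -0.2838  0.2713]
rail L [0.5623 0.1302 0.2546]
rail R [ 0.577  -0.2458  0.2645]
scene [[297.0, 157.0], [495.0, 307.0], [548.0, 255.0], [351.0, 127.0], [290.0, 188.0], [445.0, 314.0]]
side [[292.0, 231.0], [299.0, 132.0], [240.0, 133.0], [212.0, 232.0], [320.0, 227.0], [320.0, 146.0]]
```

The shelf is at about (0.712, -0.053) with yaw about 0.05. The rail's front is near x=0.570, with its top at z≈0.257. Next I'll raise the arm and move it over in front of the rail with the jaws along the rail, then look at the fingers.

Call:
send_rows --moves '[{"tx":15,"ty":-25,"tz":40,"yaw":0.0,"gripper":1},{"tx":35,"ty":-60,"tz":75,"yaw":0.05,"gripper":1},{"tx":60,"ty":-100,"tz":100,"yaw":0.1,"gripper":1},{"tx":85,"ty":-145,"tz":120,"yaw":0.15,"gripper":1},{"tx":110,"ty":-190,"tz":120,"yaw":0.2,"gripper":1},{"tx":135,"ty":-235,"tz":120,"yaw":0.25,"gripper":1},{"tx":160,"ty":-280,"tz":120,"yaw":0.28,"gripper":1},{"tx":185,"ty":-325,"tz":120,"yaw":0.28,"gripper":1},{"tx":210,"ty":-370,"tz":120,"yaw":0.28,"gripper":1},{"tx":235,"ty":-415,"tz":120,"yaw":0.28,"gripper":1}]'

```text
t: 1.1
tcp_pos: [0.3519, 0.1359, 0.3253]
ee_rot: [0.69, 0.724, 0.0, -0.0]
wrist_force: [0.7, 0.3, -0.2]
grip_width: 0.187
```

Call:
send_rows --moves '[{"tx":25,"ty":-45,"tz":0,"gripper":1},{"tx":60,"ty":-90,"tz":0,"gripper":1},{"tx":90,"ty":-130,"tz":0,"gripper":1},{"tx":120,"ty":-160,"tz":0,"gripper":1},{"tx":150,"ty":-175,"tz":0,"gripper":1},{"tx":150,"ty":-175,"tz":0,"gripper":1},{"tx":150,"ty":-175,"tz":0,"gripper":1}]'

```text
schema error: expected keys tx, ty, tz, yaw, gripper
```

```bash
python3 - <<'E'
from bench import *
import cv2,numpy as np
a=camera("scene")["img"][:,:,::-1];b=camera("side")["img"][:,:,::-1];w=camera("wrist")["img"][:,:,::-1]
cv2.imwrite("pics/w1.png",np.hstack([cv2.resize(w,(400,300)),cv2.resize(a,(400,300))]))
cv2.imwrite("pics/s1.png",cv2.resize(b[40:290,180:500],(768,600),interpolation=cv2.INTER_CUBIC))
cv2.imwrite("pics/a1.png",a)
s=get_state();print(s["t"],s["tcp_pos"],s["ee_rot"],s["joint_positions"],s["grip_width"],s["wrist_force"])
E
```

```text
1.25 [0.35254312 0.1351217  0.32473866] [ 6.92738655e-01  7.21188241e-01 -6.80445140e-04 -4.63585187e-04] [ 2.15514088e-01 -2.88072777e-01  1.47806043e+00  1.43070961e-05
  1.95325166e+00 -1.39551343e+00] 0.05436596694169653 [-0.2939333  -0.50050035 -0.12288342]
```

View pics/w1.png

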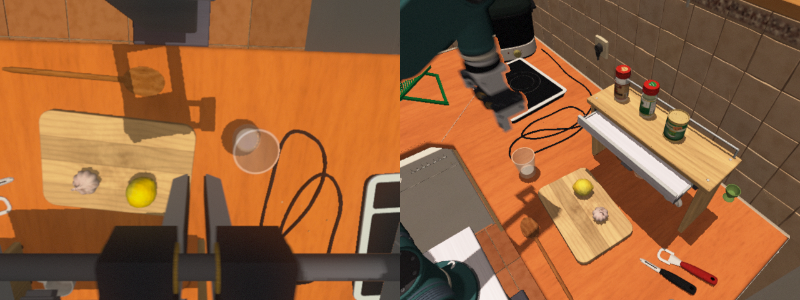

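View pics/s1.png

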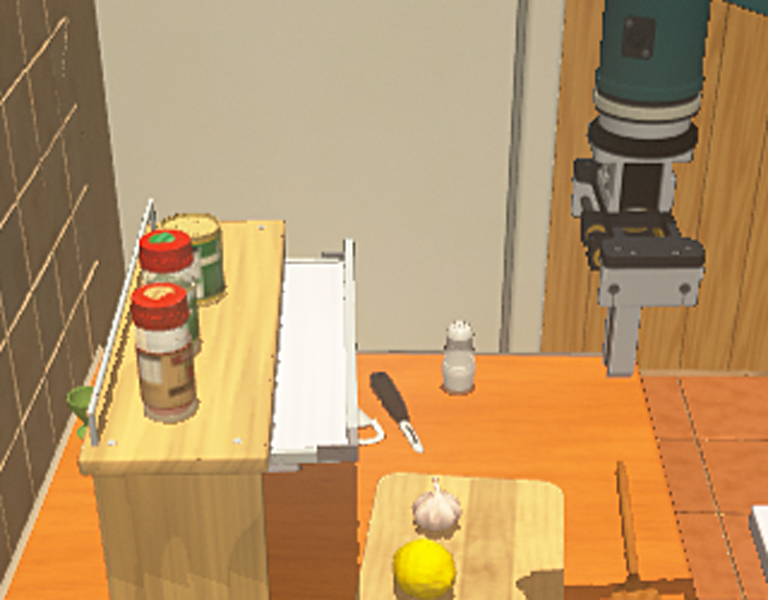

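The call was refused because every row needs all five keys. The pictures show the gripper clear of everything: straight fingers hanging below a wide carriage block, with the block at (600-703, 240-300) and the finger at (608-640, 300-375) in the side crop. I'll carry on to a pose in front of the rail and look closely at the finger shape there.

Call:
send_rows --moves '[{"tx":30,"ty":-40,"tz":0,"yaw":0.0,"gripper":1},{"tx":60,"ty":-80,"tz":0,"yaw":0.0,"gripper":1},{"tx":90,"ty":-120,"tz":0,"yaw":0.02,"gripper":1},{"tx":120,"ty":-155,"tz":0,"yaw":0.02,"gripper":1},{"tx":150,"ty":-190,"tz":0,"yaw":0.02,"gripper":1},{"tx":190,"ty":-195,"tz":0,"yaw":0.02,"gripper":1},{"tx":220,"ty":-195,"tz":-10,"yaw":0.02,"gripper":1},{"tx":247,"ty":-195,"tz":-20,"yaw":0.02,"gripper":1},{"tx":247,"ty":-195,"tz":-20,"yaw":0.02,"gripper":1}]'

```text
t: 2.15
tcp_pos: [0.6003, -0.0548, 0.3006]
ee_rot: [0.681, 0.732, -0.002, -0.003]
wrist_force: [0.3, -0.1, -0.9]
grip_width: 0.003
```

```bash
python3 - <<'E'
from bench import *
import cv2,numpy as np
a=camera("scene")["img"][:,:,::-1];b=camera("side")["img"][:,:,::-1];w=camera("wrist")["img"][:,:,::-1]
for n,i in zip("abw",(a,b,w)): cv2.imwrite(f"pics/2{n}.png",i)
A=cv2.resize(a[100:340,250:450],(400,480),interpolation=cv2.INTER_CUBIC);B=cv2.resize(b[30:230,230:396],(400,480),interpolation=cv2.INTER_CUBIC)
cv2.imwrite("pics/2c.png",np.hstack([A,B]))
s=get_state();print(s["t"],s["tcp_pos"],s["ee_rot"],s["wrist_force"])
E
```

```text
2.3 [ 0.59831771 -0.05549928  0.30560044] [ 6.81738220e-01  7.31596072e-01 -9.37351008e-05 -4.21911192e-04] [-0.47495456 -0.53007532  1.01721004]
```

View pics/2c.png

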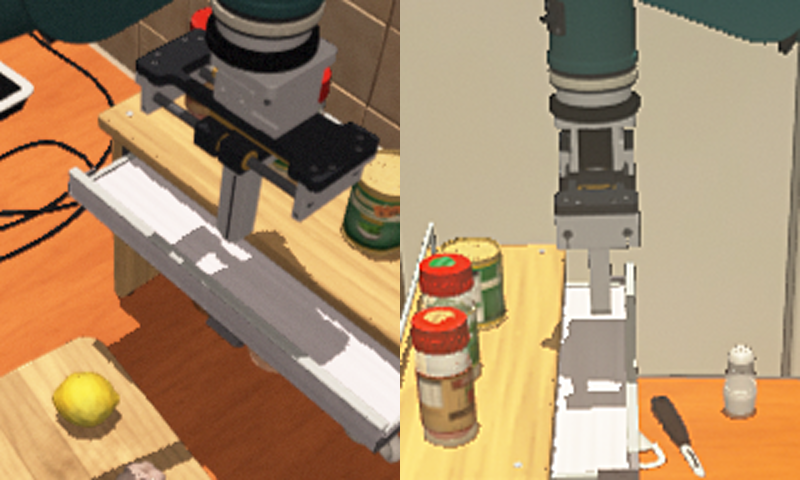

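The fingers are straight prisms, so they can't hook under the lip while pointing down. The gripper body can: it is 177 mm long and overhangs the narrower wrist column. With the jaws along shelf x, its upper front edge reaches in below the lip. The dark block under the lip at scene (362,265) looks like the switch box, near y≈-0.07. I'll pull the tray first, lowering the fingers behind the rail.

Call:
send_rows --moves '[{"tx":0,"ty":0,"tz":-20,"yaw":0,"gripper":1},{"tx":0,"ty":0,"tz":-40,"yaw":0,"gripper":1},{"tx":0,"ty":0,"tz":-52,"yaw":0,"gripper":1},{"tx":0,"ty":0,"tz":-60,"yaw":0,"gripper":1},{"tx":0,"ty":0,"tz":-62,"yaw":0,"gripper":1},{"tx":0,"ty":0,"tz":-62,"yaw":0,"gripper":1}]'

```text
t: 2.9
tcp_pos: [0.5986, -0.0571, 0.2442]
ee_rot: [0.683, 0.731, 0.0, 0.0]
wrist_force: [0.0, -0.0, 0.2]
grip_width: 0.006
```

Call:
send_rows --moves '[{"tx":-6,"ty":0,"tz":-3,"yaw":0,"gripper":1},{"tx":-12,"ty":-1,"tz":-3,"yaw":0,"gripper":1},{"tx":-18,"ty":-1,"tz":-3,"yaw":0,"gripper":1},{"tx":-24,"ty":-1,"tz":-3,"yaw":0,"gripper":1},{"tx":-30,"ty":-2,"tz":-3,"yaw":0,"gripper":1},{"tx":-36,"ty":-2,"tz":-3,"yaw":0,"gripper":1},{"tx":-42,"ty":-2,"tz":-3,"yaw":0,"gripper":1}]'

```text
t: 3.6
tcp_pos: [0.5598, -0.0598, 0.2415]
ee_rot: [0.683, 0.731, 0.003, 0.004]
wrist_force: [9.7, -1.2, -1.3]
grip_width: 0.006
```

Call:
send_rows --moves '[{"tx":-5,"ty":0,"tz":0,"yaw":0,"gripper":1},{"tx":-10,"ty":0,"tz":0,"yaw":0,"gripper":1},{"tx":-15,"ty":-1,"tz":0,"yaw":0,"gripper":1},{"tx":-20,"ty":-1,"tz":0,"yaw":0,"gripper":1},{"tx":-22,"ty":-1,"tz":0,"yaw":0,"gripper":1}]'

```text
t: 4.1
tcp_pos: [0.5441, -0.0607, 0.2416]
ee_rot: [0.682, 0.731, 0.008, 0.01]
wrist_force: [29.4, -0.2, -8.2]
grip_width: 0.006
```

The tray hit its stop: 29 N, with the rail's front now near x=0.528. That agrees with the shelf fit for fully out (0.525). Now I'll back off, lift and turn the gripper 90°.

Call:
send_rows --moves '[{"tx":10,"ty":0,"tz":0,"yaw":0,"gripper":1},{"tx":20,"ty":0,"tz":5,"yaw":0,"gripper":1},{"tx":20,"ty":0,"tz":40,"yaw":0,"gripper":1},{"tx":20,"ty":0,"tz":80,"yaw":0,"gripper":1},{"tx":0,"ty":0,"tz":90,"yaw":0,"gripper":1},{"tx":-40,"ty":0,"tz":90,"yaw":0,"gripper":1},{"tx":-80,"ty":0,"tz":90,"yaw":-0.14,"gripper":1},{"tx":-120,"ty":0,"tz":90,"yaw":-0.28,"gripper":1},{"tx":-150,"ty":0,"tz":90,"yaw":-0.42,"gripper":1},{"tx":-160,"ty":0,"tz":90,"yaw":-0.56,"gripper":1}]'

```text
t: 5.1
tcp_pos: [0.3717, -0.06, 0.3318]
ee_rot: [0.86, 0.511, 0.001, 0.001]
wrist_force: [-0.1, 0.3, 1.0]
grip_width: 0.006
```

Call:
send_rows --moves '[{"tx":0,"ty":0,"tz":0,"yaw":-0.14,"gripper":1},{"tx":0,"ty":0,"tz":0,"yaw":-0.28,"gripper":1},{"tx":0,"ty":0,"tz":0,"yaw":-0.42,"gripper":1},{"tx":0,"ty":0,"tz":0,"yaw":-0.56,"gripper":1},{"tx":0,"ty":0,"tz":0,"yaw":-0.7,"gripper":1},{"tx":0,"ty":0,"tz":0,"yaw":-0.84,"gripper":1},{"tx":0,"ty":0,"tz":0,"yaw":-0.97,"gripper":1},{"tx":0,"ty":0,"tz":0,"yaw":-1.03,"gripper":1},{"tx":0,"ty":0,"tz":0,"yaw":-1.03,"gripper":1}]'

```text
t: 6.0
tcp_pos: [0.374, -0.0602, 0.3307]
ee_rot: [1.0, 0.024, -0.0, 0.0]
wrist_force: [0.7, 0.5, -0.0]
grip_width: 0.004
```

```bash
python3 - <<'E'
from bench import *
import cv2,numpy as np
a=camera("scene")["img"][:,:,::-1];b=camera("side")["img"][:,:,::-1];w=camera("wrist")["img"][:,:,::-1]
for n,i in zip("abw",(a,b,w)): cv2.imwrite(f"pics/3{n}.png",i)
A=cv2.resize(a[80:380,220:520],(480,480),interpolation=cv2.INTER_CUBIC);B=cv2.resize(b[40:290,230:396],(320,480),interpolation=cv2.INTER_CUBIC)
cv2.imwrite("pics/3c.png",np.hstack([A,B]))
s=get_state();print(s["t"],s["tcp_pos"],s["ee_rot"],s["wrist_force"],s["joint_positions"])
E
```

```text
6.15 [ 0.37431022 -0.06022219  0.33062569] [9.99688513e-01 2.49573594e-02 4.27972935e-05 6.82865844e-05] [-0.09699643  0.88443696 -0.66907977] [-3.09278826e-01 -2.83474168e-01  1.46287053e+00 -1.09187938e-04
  1.96207063e+00 -3.59240375e-01]
```

View pics/3c.png

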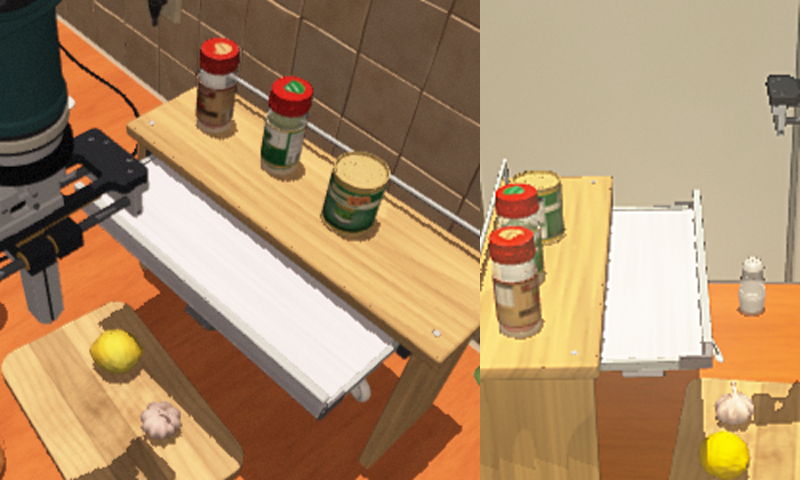

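The tray is out, and the jars and tin are unmoved. A dark block under the lip at scene (345,279) moved with the tray, so it is the switch box. I'll convert it to y, using the lip line as a check.

```bash
python3 - <<'E'
from h import *
import cv2
a=cv2.imread("pics/3a.png"); c=d["scene"]
P=[.7127,-.0529,.05]
lip=S(P,[(-.188,y,.225) for y in (.11,.05,0,-.05,-.11)]); top=S(P,[(-.188,y,.257) for y in (.185,0,-.185)])
print("lip px",proj(c,lip).round(0).tolist(),"top px",proj(c,top).round(0).tolist())
for z in (.2,.206): print(z,ray(c,(345,279),2,z))
# bluish-dark mask under the lip
crop=a[262:298,325:375].astype(int); 
m=((crop.sum(2)<260)&(crop[:,:,0]>crop[:,:,2]-5))
for r in m[::2]: print("".join("#" if v else "." for v in r))
ys,xs=np.nonzero(m); 
def shelfy(p,z):
    w=ray(c,p,2,z); k=P[2]; e=w[:2]-P[:2]; return (e@[np.cos(k),np.sin(k)]).round(3),(e@[-np.sin(k),np.cos(k)]).round(3),w.round(3)
for p in((330+0,272),(345,279),(352,286)): print(p,shelfy(p,.2))
b=cv2.resize(a[240:330,300:420],None,fx=5,fy=5,interpolation=cv2.INTER_CUBIC); cv2.imwrite("pics/3z.png",b)
E
```

```text
lip px [[291.0, 234.0], [313.0, 253.0], [332.0, 271.0], [352.0, 289.0], [379.0, 313.0]] top px [[265.0, 199.0], [333.0, 259.0], [419.0, 335.0]]
0.2 [ 0.54377972 -0.07624968  0.2       ]
0.206 [ 0.54068934 -0.07935492  0.206     ]
..................................................
..................................................
..................................................
..................................................
..................................................
..................................................
..................................................
..................................................
..................................................
..................................................
..................................................
..................................................
..................................................
..................................................
..................................................
..................................................
..................................................
..................................................
(330, 272) (np.float64(-0.18), np.float64(0.013), array([ 0.533, -0.049,  0.2  ]))
(345, 279) (np.float64(-0.17), np.float64(-0.015), array([ 0.544, -0.076,  0.2  ]))
(352, 286) (np.float64(-0.171), np.float64(-0.033), array([ 0.544, -0.095,  0.2  ]))
```

View pics/3z.png

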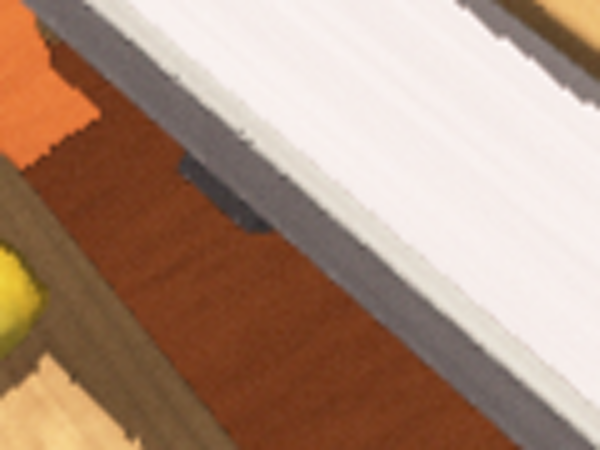

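The block runs from scene px (336,273) to (352,286), so the key's centre is near world (0.541,-0.077). Next I need the height of the body's top edge above the TCP. The earlier side picture should give it, with the body's underside (97 mm above the TCP) as a check.

```bash
python3 - <<'E'
from h import *
c=d["side"]
for v in (185,190,212,247): print(v,[ (ray(c,(230+(u-400)/2.41,30+v/2.4),1,.033)-[.598,0,.3056]).round(3).tolist() for u in (555,640)])
# scene: left far top corner of plate and right corner, at plane z
for h in (.14,.15,.16,.17):
    print(h,[(ray(d["scene"],(250+u/2,100+v/2),2,.3056+h)-[.598,-.0555,.3056]).round(3).tolist() for u,v in ((137,65),(378,148))])
import cv2
from bench import *
w=cv2.imread("pics/3w.png");cv2.imwrite("pics/3w2.png",w)
E
```

```text
185 [[0.026, 0.033, 0.154], [-0.041, 0.033, 0.155]]
190 [[0.026, 0.033, 0.15], [-0.041, 0.033, 0.151]]
212 [[0.027, 0.033, 0.132], [-0.041, 0.033, 0.132]]
247 [[0.029, 0.033, 0.102], [-0.04, 0.033, 0.102]]
0.14 [[-0.042, 0.073, 0.14], [0.028, -0.094, 0.14]]
0.15 [[-0.051, 0.063, 0.15], [0.017, -0.101, 0.15]]
0.16 [[-0.06, 0.052, 0.16], [0.007, -0.107, 0.16]]
0.17 [[-0.069, 0.041, 0.17], [-0.004, -0.114, 0.17]]
```

Call:
send_rows --moves '[{"tx":5,"ty":2,"tz":-40,"yaw":0,"gripper":1},{"tx":15,"ty":2,"tz":-80,"yaw":0,"gripper":1},{"tx":20,"ty":2,"tz":-120,"yaw":0,"gripper":1},{"tx":20,"ty":2,"tz":-160,"yaw":0,"gripper":1},{"tx":20,"ty":2,"tz":-200,"yaw":0,"gripper":1},{"tx":20,"ty":2,"tz":-240,"yaw":0,"gripper":1},{"tx":20,"ty":2,"tz":-270,"yaw":0,"gripper":1},{"tx":20,"ty":2,"tz":-285,"yaw":0,"gripper":1},{"tx":20,"ty":2,"tz":-293,"yaw":0,"gripper":1},{"tx":20,"ty":2,"tz":-293,"yaw":0,"gripper":1}]'

```text
t: 7.15
tcp_pos: [0.3939, -0.058, 0.0367]
ee_rot: [1.0, 0.025, -0.001, -0.0]
wrist_force: [-1.3, 0.2, 0.2]
grip_width: 0.006
```

```bash
python3 - <<'E'
from bench import *
import cv2,numpy as np
a=camera("scene")["img"][:,:,::-1];b=camera("side")["img"][:,:,::-1]
A=cv2.resize(a[160:400,230:450],(440,480),interpolation=cv2.INTER_CUBIC);B=cv2.resize(b[60:310,300:487],(360,480),interpolation=cv2.INTER_CUBIC)
cv2.imwrite("pics/4c.png",np.hstack([A,B]))
s=get_state();print(s["t"],s["tcp_pos"],s["ee_rot"],s["wrist_force"],s["joint_positions"])
E
```

```text
7.25 [ 0.39541818 -0.05845706  0.03851219] [9.99696098e-01 2.46347782e-02 8.71293142e-04 2.82628258e-04] [0.44991942 0.05462261 0.56146824] [-2.88850743e-01 -1.58727217e-01  1.94837544e+00 -3.40059171e-07
  1.35011246e+00 -3.38125231e-01]
```

View pics/4c.png

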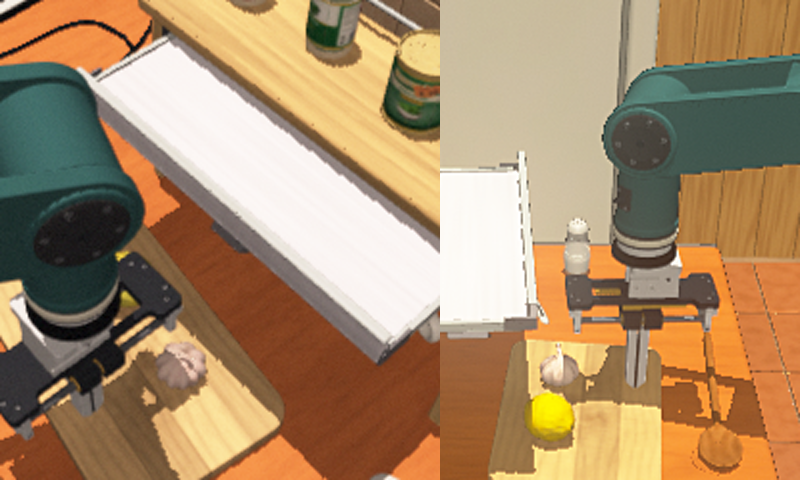

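The gripper is low with the body bar pointing at the lip. The lemon and garlic are clear, and the wrist column sits about 45 mm behind the bar's end. Now I'll slide in under the lip.

Call:
send_rows --moves '[{"tx":15,"ty":0,"tz":0,"yaw":0,"gripper":1},{"tx":30,"ty":0,"tz":0,"yaw":0,"gripper":1},{"tx":40,"ty":0,"tz":0,"yaw":0,"gripper":1},{"tx":47,"ty":0,"tz":0,"yaw":0,"gripper":1},{"tx":53,"ty":0,"tz":0,"yaw":0,"gripper":1},{"tx":58,"ty":0,"tz":0,"yaw":0,"gripper":1},{"tx":58,"ty":0,"tz":0,"yaw":0,"gripper":1}]'

```text
t: 7.95
tcp_pos: [0.453, -0.0582, 0.0376]
ee_rot: [1.0, 0.025, 0.0, 0.0]
wrist_force: [-0.2, 0.7, 0.6]
grip_width: 0.002
```

Call:
send_rows --moves '[{"tx":0,"ty":0,"tz":3,"yaw":0,"gripper":1},{"tx":0,"ty":0,"tz":6,"yaw":0,"gripper":1},{"tx":0,"ty":0,"tz":9,"yaw":0,"gripper":1},{"tx":0,"ty":0,"tz":9,"yaw":0,"gripper":1}]'

```text
t: 8.35
tcp_pos: [0.453, -0.0583, 0.0473]
ee_rot: [1.0, 0.024, 0.001, 0.0]
wrist_force: [-0.1, -0.8, -0.0]
grip_width: 0.005
```

Call:
send_rows --moves '[{"tx":0,"ty":0,"tz":2,"yaw":0,"gripper":1},{"tx":0,"ty":0,"tz":4,"yaw":0,"gripper":1},{"tx":0,"ty":0,"tz":4,"yaw":0,"gripper":1}]'

```text
t: 8.65
tcp_pos: [0.4528, -0.0583, 0.0508]
ee_rot: [1.0, 0.024, 0.0, 0.0]
wrist_force: [0.1, -0.5, 0.2]
grip_width: 0.005
```

Call:
send_rows --moves '[{"tx":0,"ty":0,"tz":2,"yaw":0,"gripper":1},{"tx":0,"ty":0,"tz":3,"yaw":0,"gripper":1},{"tx":0,"ty":0,"tz":3,"yaw":0,"gripper":1}]'

```text
t: 8.95
tcp_pos: [0.4528, -0.0583, 0.0537]
ee_rot: [1.0, 0.024, 0.0, 0.0]
wrist_force: [-0.1, -0.4, 0.3]
grip_width: 0.007
```

Call:
send_rows --moves '[{"tx":0,"ty":0,"tz":2,"yaw":0,"gripper":1},{"tx":0,"ty":0,"tz":3,"yaw":0,"gripper":1},{"tx":0,"ty":0,"tz":3,"yaw":0,"gripper":1}]'

```text
t: 9.25
tcp_pos: [0.4528, -0.0583, 0.0567]
ee_rot: [1.0, 0.024, 0.0, 0.0]
wrist_force: [0.3, 0.6, -0.1]
grip_width: 0.005
```

Call:
send_rows --moves '[{"tx":0,"ty":0,"tz":2,"yaw":0,"gripper":1},{"tx":0,"ty":0,"tz":3,"yaw":0,"gripper":1},{"tx":0,"ty":0,"tz":3,"yaw":0,"gripper":1}]'

```text
t: 9.55
tcp_pos: [0.4528, -0.0583, 0.0597]
ee_rot: [1.0, 0.025, 0.0, 0.0]
wrist_force: [0.3, 0.2, 0.0]
grip_width: -0.0
```

Call:
send_rows --moves '[{"tx":0,"ty":0,"tz":2,"yaw":0,"gripper":1},{"tx":0,"ty":0,"tz":3,"yaw":0,"gripper":1},{"tx":0,"ty":0,"tz":3,"yaw":0,"gripper":1}]'

```text
t: 9.85
tcp_pos: [0.4528, -0.0582, 0.0628]
ee_rot: [1.0, 0.024, 0.0, 0.0]
wrist_force: [0.7, 0.0, -0.6]
grip_width: 0.01
```

Call:
send_rows --moves '[{"tx":0,"ty":0,"tz":2,"yaw":0,"gripper":1},{"tx":0,"ty":0,"tz":3,"yaw":0,"gripper":1},{"tx":0,"ty":0,"tz":3,"yaw":0,"gripper":1}]'

```text
t: 10.15
tcp_pos: [0.4517, -0.0581, 0.0648]
ee_rot: [1.0, 0.024, -0.001, -0.0]
wrist_force: [-1.9, -0.5, -2.5]
grip_width: 0.006
```

Contact. The reaction is (-1.9, -2.5) N, square to a 45° face, so this is the key. Now I'll press up and back.

Call:
send_rows --moves '[{"tx":1,"ty":0,"tz":1,"yaw":0,"gripper":1},{"tx":2,"ty":0,"tz":2,"yaw":0,"gripper":1},{"tx":3,"ty":0,"tz":3,"yaw":0,"gripper":1},{"tx":3,"ty":0,"tz":3,"yaw":0,"gripper":1}]'

```text
t: 10.55
tcp_pos: [0.4558, -0.058, 0.0685]
ee_rot: [1.0, 0.025, -0.0, -0.0]
wrist_force: [-1.6, 1.4, -3.2]
grip_width: 0.001
```

Call:
send_rows --moves '[{"tx":1,"ty":0,"tz":1,"yaw":0,"gripper":1},{"tx":2,"ty":0,"tz":2,"yaw":0,"gripper":1},{"tx":2,"ty":0,"tz":2,"yaw":0,"gripper":1}]'

```text
t: 10.85
tcp_pos: [0.4554, -0.0579, 0.0691]
ee_rot: [1.0, 0.024, -0.003, -0.001]
wrist_force: [-7.0, 1.3, -5.3]
grip_width: 0.001
```

The force jumped to 8.8 N with no further motion after about 5.8 mm of travel along the normal, so the key is at its end stop. One small extra upward push, then out.

Call:
send_rows --moves '[{"tx":0,"ty":0,"tz":1,"yaw":0,"gripper":1},{"tx":0,"ty":0,"tz":2,"yaw":0,"gripper":1},{"tx":0,"ty":0,"tz":2,"yaw":0,"gripper":1}]'

```text
t: 11.15
tcp_pos: [0.4548, -0.0578, 0.07]
ee_rot: [1.0, 0.024, -0.004, -0.001]
wrist_force: [-5.6, 0.6, -13.6]
grip_width: 0.004
```

Call:
send_rows --moves '[{"tx":-3,"ty":0,"tz":-6,"yaw":0,"gripper":1},{"tx":-5,"ty":0,"tz":-15,"yaw":0,"gripper":1},{"tx":-15,"ty":0,"tz":-30,"yaw":0,"gripper":1},{"tx":-35,"ty":0,"tz":-32,"yaw":0,"gripper":1},{"tx":-60,"ty":0,"tz":-32,"yaw":0,"gripper":1},{"tx":-80,"ty":0,"tz":-25,"yaw":0,"gripper":1},{"tx":-85,"ty":0,"tz":10,"yaw":0,"gripper":1},{"tx":-85,"ty":0,"tz":55,"yaw":0,"gripper":1},{"tx":-85,"ty":0,"tz":100,"yaw":0,"gripper":1},{"tx":-85,"ty":0,"tz":145,"yaw":0,"gripper":1}]'

```text
t: 12.15
tcp_pos: [0.3746, -0.0588, 0.2219]
ee_rot: [1.0, 0.025, 0.005, 0.001]
wrist_force: [0.7, 0.1, -0.2]
grip_width: 0.005
```

Call:
send_rows --moves '[{"tx":0,"ty":40,"tz":40,"yaw":0,"gripper":1},{"tx":-30,"ty":80,"tz":80,"yaw":0,"gripper":1},{"tx":-60,"ty":120,"tz":110,"yaw":0,"gripper":1},{"tx":-70,"ty":160,"tz":110,"yaw":0,"gripper":1},{"tx":-80,"ty":200,"tz":110,"yaw":0,"gripper":1},{"tx":-80,"ty":200,"tz":110,"yaw":0,"gripper":1}]'

```text
t: 12.75
tcp_pos: [0.2923, 0.1466, 0.3313]
ee_rot: [1.0, 0.03, 0.005, -0.002]
wrist_force: [-0.3, -0.3, 0.4]
grip_width: 0.007
```

```bash
python3 - <<'E'
from bench import *
import cv2,numpy as np
a=camera("scene")["img"][:,:,::-1];b=camera("side")["img"][:,:,::-1]
cv2.imwrite("pics/5a.png",a);cv2.imwrite("pics/5b.png",b)
A=cv2.resize(a[80:380,180:520],(510,450),interpolation=cv2.INTER_CUBIC);B=cv2.resize(a[240:330,300:372],(280,350),interpolation=cv2.INTER_CUBIC)
B=cv2.copyMakeBorder(B,0,100,0,0,cv2.BORDER_CONSTANT)
cv2.imwrite("pics/5c.png",np.hstack([A,B]))
o=cv2.imread("pics/3b.png")
# rail top edge columns in side view before / after
for r in (150,180,210):
    f=lambda i:(300+np.argmax(i[r,300:360].astype(int).sum(1)[::-1]>0), ) 
    print(r,np.abs(o[r,325:352].astype(int)-b[r,325:352]).sum(1).tolist())
s=get_state();print(s["t"],s["tcp_pos"],s["wrist_force"])
E
```

```text
150 [0, 1, 0, 2, 1, 1, 0, 0, 1, 2, 1, 2, 2, 0, 1, 2, 8, 1, 2, 3, 4, 7, 4, 3, 5, 2, 6]
180 [2, 1, 1, 2, 0, 0, 2, 3, 0, 1, 2, 1, 1, 1, 0, 3, 0, 6, 6, 3, 1, 2, 7, 3, 3, 6, 5]
210 [3, 2, 0, 0, 0, 3, 1, 1, 2, 3, 2, 1, 2, 3, 1, 3, 1, 1, 0, 3, 6, 4, 4, 1, 3, 4, 3]
12.85 [0.29333109 0.14322233 0.32954793] [ 0.0876036  -0.47334353  0.45270796]
```

View pics/5c.png

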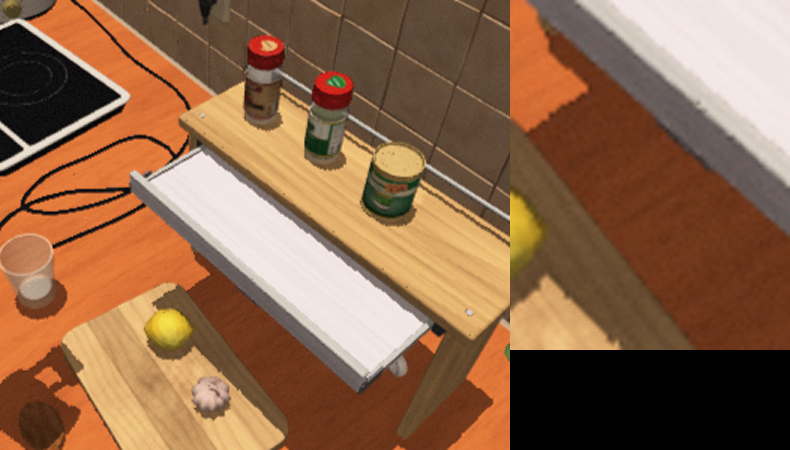

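The dark key block that showed below the lip at (336-355, 270-287) is gone, so the key is pressed in. The side view of the rail hasn't changed since the pull, and the lemon, garlic, glass, jars and tin stand where they were. Handing in.

```bash
python3 -c "
from bench import *
print(close_job())"
```

```text
the job is handed in; nothing more can be done
None
```

The light tray is pulled out and the push key is pressed in. I handed the job in at about 13 s of the 53 s allowed.

- **Pull:** I hooked the shut fingers behind the front rail and pulled. The force was steady at about 10 N, then rose to 29 N at the stop. The rail front ended near x = 0.528, and my camera fit puts fully out at 0.525. The rail hadn't moved in the side view after the key was pressed.
- **Switch:** The straight, downward-pointing fingers can't get under the lip, so I turned the gripper 90° and pressed the key with the top front edge of the gripper body. Contact came with a reaction roughly square to a 45° face. The key then moved about 5.8 mm by the arm's position (nominal 5.5 mm) at 3–4 N until it stopped. I finished with a push of about 15 N, within the 40 N limit.
- **Last checks:** In the scene picture the key no longer shows below the lip. The jars, tin, lemon, garlic and glass stand where they were, and the arm is clear with no force on the wrist. I had no direct reading of either joint, so "fully out" and "on" rest on the forces, positions and pictures.
- **What disagreed:** One move call was refused for missing keys and did nothing. The first shelf fit was off by up to 7 px because one corner was hidden, so I dropped that corner. Contact with the key came about 1 cm higher than I had worked out, which the slow feeling upwards allowed for.

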